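# Finish the interlocked layer of tea cartons under the little wire shelf

### The job

One tea carton already lies on the bamboo slab under the little wire shelf. Lay the other three flat on the slab so that all four make the pinwheel layer drawn on it, pushed up snugly against the two low lips and against one another. Do not knock the shelf stand hard, and leave the tin, the mug and the other kitchen things standing where they are.

Things in the scene. Friction and masses are not known exactly. Their poses are not given: they have to be found in the camera images.
- stand: Fixed cream shelf stand with a bamboo slab (200 x 200 mm, top at z = 18 mm) at its foot. Origin: on the table under the slab's centre; +x to its back, away from its open front (which faces the robot's right), +y to its left as seen from the front, z up. Dark lines on the slab draw four carton places as a pinwheel round an open hole of about 50 x 46 mm. The points on the stand share its axes.
- lip_corner (a point): On the slab's top, the inside corner of two lips, each 8 mm thick and 12 mm high above the slab: the back lip's inner face runs from here along stand y, the right lip's along stand -x. The slab's front and left are open. The bay between right lip and carton4 is about 64 mm wide.
- shelf_edge (a point): Middle of the lower front edge of the cream wire shelf above the slab, 150 mm over the slab. The shelf (8 mm thick, solid to the touch) reaches from here 162 mm back (+x) and 96 mm to each side, on two posts at its back corners that rise to z = 310 mm with an aluminium rail and yellow measuring spoons.
- place_back_right (a point): Centre, on the slab's top, of the back right place, under the shelf; carton's long side along stand x. Snug: touches both lips.
- place_front_right (a point): Centre of the front right place; long side along stand y. Snug: touches the right lip and the front end of the back right carton.
- place_front_left (a point): Centre of the front left place; long side along stand x. Snug: touches carton4's front side and the left end of the front right carton.
- place_back_left (a point): Centre of the back left place, long side along stand y; carton4 lies here against the back lip (the about 4 mm of play between it and the back right carton may stay or be closed).
- carton1: Loose tea carton, green with a paper-coloured band, 110 mm long (its x) x 60 mm wide (its y) x 56 mm high, about 0.15 kg. Origin: centre of its underside, z up. The three loose ones are alike and any may go in any free place; either end may lead.
- carton2: Loose tea carton, same as carton1.
- carton3: Loose tea carton, same as carton1.
- carton4: The tea carton already lying in the back left place on the slab, same size, loose; it must end in its place too.
- tin: Stainless tea tin, 75 mm across, 102 mm high, on top of the wire shelf at the back left; bystander. Origin: centre of its underside.
- mug: Red enamel mug, empty, 76 mm across, 80 mm high, on top of the wire shelf at the back right; bystander. Origin: centre of its underside.
- spatula_rest: Bamboo spatula rest 150 x 75 mm with a spatula on it, 31 mm high in all and 240 mm long, on the table near the robot, to the left; bystander. Origin: centre of its underside.
- honey_jar: Amber honey jar with brass lid, 68 mm across, 100 mm high, on the table at the far right; bystander. Origin: centre of its underside.
- salt_mill: Dark wooden salt mill, 48 mm across, 110 mm high, standing on the table beyond the loose cartons; bystander. Origin: centre of its underside.
- timer: White round kitchen timer with red knob, 64 mm across, 45 mm high, on the table among the loose cartons; bystander. Origin: centre of its underside.
Things that resemble listed ones, but are neither listed nor needed, are in the scene too. Leave any blue or pink look-alike of the carton3 alone.

How it is judged (in metres and radians):
At the end, for the whole second after the job is handed in: Each free place holds one loose carton and carton4 is still in its own: all flat on the slab (4 mm, 0.06 rad), centres within 4 mm of the place along each slab axis (carton4: -8 to +6 mm along stand y), long sides along the drawn direction within 0.07 rad, at rest (((x of carton1 in the frame of stand between 0.026 and 0.034 m and y of carton1 in the frame of stand between -0.059 and -0.051 m and z of carton1 in the frame of stand between 0.014 and 0.022 m and angle between the x axis of carton1 and the x axis of stand, either way round below 0.07 rad and angle between carton1's own z axis and vertical below 0.06 rad) or (x of carton2 in the frame of stand between 0.026 and 0.034 m and y of carton2 in the frame of stand between -0.059 and -0.051 m and z of carton2 in the frame of stand between 0.014 and 0.022 m and angle between the x axis of carton2 and the x axis of stand, either way round below 0.07 rad and angle between carton2's own z axis and vertical below 0.06 rad) or (x of carton3 in the frame of stand between 0.026 and 0.034 m and y of carton3 in the frame of stand between -0.059 and -0.051 m and z of carton3 in the frame of stand between 0.014 and 0.022 m and angle between the x axis of carton3 and the x axis of stand, either way round below 0.07 rad and angle between carton3's own z axis and vertical below 0.06 rad)) and ((x of carton1 in the frame of stand between -0.059 and -0.051 m and y of carton1 in the frame of stand between -0.034 and -0.026 m and z of carton1 in the frame of stand between 0.014 and 0.022 m and angle between the x axis of carton1 and the y axis of stand, either way round below 0.07 rad and angle between carton1's own z axis and vertical below 0.06 rad) or (x of carton2 in the frame of stand between -0.059 and -0.051 m and y of carton2 in the frame of stand between -0.034 and -0.026 m and z of carton2 in the frame of stand between 0.014 and 0.022 m and angle between the x axis of carton2 and the y axis of stand, either way round below 0.07 rad and angle between carton2's own z axis and vertical below 0.06 rad) or (x of carton3 in the frame of stand between -0.059 and -0.051 m and y of carton3 in the frame of stand between -0.034 and -0.026 m and z of carton3 in the frame of stand between 0.014 and 0.022 m and angle between the x axis of carton3 and the y axis of stand, either way round below 0.07 rad and angle between carton3's own z axis and vertical below 0.06 rad)) and ((x of carton1 in the frame of stand between -0.034 and -0.026 m and y of carton1 in the frame of stand between 0.051 and 0.059 m and z of carton1 in the frame of stand between 0.014 and 0.022 m and angle between the x axis of carton1 and the x axis of stand, either way round below 0.07 rad and angle between carton1's own z axis and vertical below 0.06 rad) or (x of carton2 in the frame of stand between -0.034 and -0.026 m and y of carton2 in the frame of stand between 0.051 and 0.059 m and z of carton2 in the frame of stand between 0.014 and 0.022 m and angle between the x axis of carton2 and the x axis of stand, either way round below 0.07 rad and angle between carton2's own z axis and vertical below 0.06 rad) or (x of carton3 in the frame of stand between -0.034 and -0.026 m and y of carton3 in the frame of stand between 0.051 and 0.059 m and z of carton3 in the frame of stand between 0.014 and 0.022 m and angle between the x axis of carton3 and the x axis of stand, either way round below 0.07 rad and angle between carton3's own z axis and vertical below 0.06 rad)) and x of carton4 in the frame of stand between 0.051 and 0.059 m and y of carton4 in the frame of stand between 0.026 and 0.04 m and z of carton4 in the frame of stand between 0.014 and 0.022 m and angle between the x axis of carton4 and the y axis of stand, either way round below 0.07 rad and angle between carton4's own z axis and vertical below 0.06 rad and linear speed of each of carton1, carton2, carton3 below 0.01 m/s); the robot touches nothing.
It fails at once if the tea tin or the mug on the shelf is shifted by more than 20 mm or tipped over (distance of any of tin, mug from where it was at the start of the episode above 0.02 m or angle between any of tin, mug's own z axis and vertical above 0.3 rad).
It fails at once if the spatula rest, honey jar, salt mill or timer is shifted by more than 20 mm or tipped over (distance of any of spatula_rest, honey_jar, salt_mill, timer from where it was at the start of the episode above 0.02 m or angle between any of spatula_rest, honey_jar, salt_mill, timer's own z axis and vertical above 0.3 rad).
It fails at once if the robot knocks the stand or its shelf with more than 25 N (contact force between any of the arm, the fingers and stand above 25 N).
It also fails if it takes over 72 s, if anything falls off the work surface, if the arm or the gripper's body presses on something with over 40 N, if the wrist force passes 120 N, or if a joint passes its speed limit or range.

### The arm

A 6-joint arm with a two-finger parallel gripper is mounted at the origin on the work surface. World frame = base frame: x ahead of the robot, y to its left, z up, the work surface at z = 0. Lengths are in mm, angles in rad, forces in N, time in s.
With the tool pointing down it reaches from about 350 to 975 mm from the base axis. Payload 7.1 kg.
Tool frame: the origin (TCP) lies midway between the tips of the shut fingers; the grasp point (between the pads) lies 19 mm behind it; z points along the fingers, y is the line along which they close (so a half turn about z gives the same grasp; the last joint's range is limited). The gripper opens to 88 mm and grips with 3 to 60 N. Pads are 20 mm wide; open, the fingers measure 115 mm over their backs; the gripper's body (75 mm by 178 mm) begins 61 mm behind the grasp point.
Start: joints at [-1.146, 0.423, 1.63, -0, 1.089, -0.019], TCP at [268.373, -564.429, 222.675] pointing down, gripper open.
Joint ranges: [-3, 3], [-0.9, 2.11], [0.09, 2.58], [-1.31, 4.45], [0.11, 2.69], [-2.54, 2.54]. Speed limits (rad/s): [2.39, 2.39, 3.01, 3.14, 3.14, 3.14].

### API

Orientations are given as a rotation vector (axis times angle).
In Python, from workcell import ctrl gives the robot as it stands.
- The arm moves only by the shell command python3 -m pendant 'ROWS'. ROWS is a JSON object of lists of equal length, an entry for each row: "grip": the opening, from -1 (shut) to 1 (fully open); "linear": the shift along the tool's x, y, z in mm, a list of three; "angular": the turn, a rotation vector about the tool's x, y, z in rad, a list of three. In form: {"grip": [grip, ...], "linear": [[tx, ty, tz], ...], "angular": [[ax, ay, az], ...]}. A call has 1 to 12 rows; each row shifts and turns the commanded pose from where the row before left it, along the tool's axes as they then stand; what a row does not reach is not made up. A row lasts 1/12 s, in which the tool goes at most 41.7 mm and 7.16 degrees, less where a joint would pass 70% of its speed; a pose out of reach is approached as far as the arm can. A call with a gripper value outside its range is refused whole. The fingers move at their own pace and stop on an object; the grip force is fixed at half the most. Time passes only in rows, so rows that do not move let the fingers close. It gives the time, the measured TCP pose, the force, the opening and the grip force at its end, in the units of the state.
- ctrl.get_obs(): the state, without advancing time (a new reading comes with each control period).
- ctrl.get_image(name): name is "scene" or "top"; returns the picture (420x560x3 uint8, red, green, blue); there is no depth.
- ctrl.camera_params(name): a dict with "vfov" (degrees; the focal length in pixels is half the picture's height over the tangent of half this angle, whatever the lens; pixels are square), "cx", "cy" (the principal point, pixels), "k1" (the pictures are not rectified: a ray, as slopes to the right and down, at radius r is drawn at 1 + k1 r^2 times it, then the intrinsics apply), "R" (3x3) and "t" (3): a world point X has camera coordinates R X + t. Camera axes: x right, y down, z forward; pixel columns grow to the right and rows downward; lengths in mm; the calibration is good to about 2 mm. A picture is of the moment at which its call begins. camera_params takes no time and is no camera call.
- ctrl.close_job(): hands the job in; it is judged then, once.
The state is a dict: "t": time; "qpos": joint angles; "qvel": joint speeds; "joint_torque": joint torques, N m; "ee_pos": TCP position; "orientation": TCP orientation; "ft_force": force on the tool from outside, world axes, zero at the start; "moment": the same for the moment, N m; "width": finger opening in mm; "grasp_force": force on a finger pad.
Only numpy, scipy, OpenCV 4.12 (cv2) and the standard library are available. Lean on these libraries where they do the work, as an engineer would, in place of code of your own. Each camera call takes 0.05 s, during which the arm holds its last target. There are 200 camera calls.

## Working session

There is one attempt and no reset: what is moved stays moved. The work goes in short steps, Python scripts to look and compute and a shell command to move; the robot and the scene stay as the last step left them, time stands still between calls to the robot, and variables do not carry over. Pictures are saved under pics/ and viewed, at most 10 in all, crops included, and the job is handed in when it is done.

```bash
mkdir -p pics; ls
python3 - <<'E'
from workcell import ctrl
import cv2
for n in("scene","top"):
    im=ctrl.get_image(n); cv2.imwrite(f"pics/{n}0.png",cv2.resize(im[:,:,::-1],(800,600),interpolation=cv2.INTER_CUBIC)); print(ctrl.camera_params(n))
print(ctrl.get_obs())
E
```

```text
pics
{'vfov': 44.263353394314535, 'cx': 280.8627963869599, 'cy': 215.03965574972398, 'k1': -0.045202199352499, 'R': array([[ 0.89966156,  0.43652808, -0.00723265],
       [ 0.30647757, -0.64325932, -0.70163305],
       [-0.310935  ,  0.62901565, -0.71250175]]), 't': array([-427.27429721, -135.73949376, 2020.55389306])}
{'vfov': 45.44809981017344, 'cx': 279.7386169118516, 'cy': 213.98746747355582, 'k1': 0.057100284773846814, 'R': array([[ 0.01487764, -0.99981755, -0.01197997],
       [-0.9979018 , -0.01409193, -0.06319354],
       [ 0.06301319,  0.012895  , -0.99792938]]), 't': array([-111.0557401 ,  500.83902111, 1426.2468461 ])}
{'t': 0.1, 'qpos': array([-1.14601037e+00,  4.23738800e-01,  1.63058251e+00,  5.88550513e-06,
        1.08860159e+00, -1.89878362e-02]), 'qvel': array([ 0.00111972, -0.00038381, -0.00243847,  0.00131266, -0.00086722,
        0.00015173]), 'joint_torque': array([ 8.69337000e-04, -5.45609307e+01, -2.74323964e+01,  6.45243656e-02,
        1.87753339e-02, -5.60160618e-05]), 'ee_pos': array([ 268.17546936, -564.00328881,  222.00763274]), 'orientation': array([-3.06330204e+00, -6.91081168e-01,  4.12872820e-04]), 'ft_force': array([ 0.02116874, -0.54041228, -0.22231806]), 'moment': array([-0.04288443, -0.0530869 , -0.03095939]), 'grasp_force': 0.0, 'width': 88.02323661123808}
```

View pics/scene0.png

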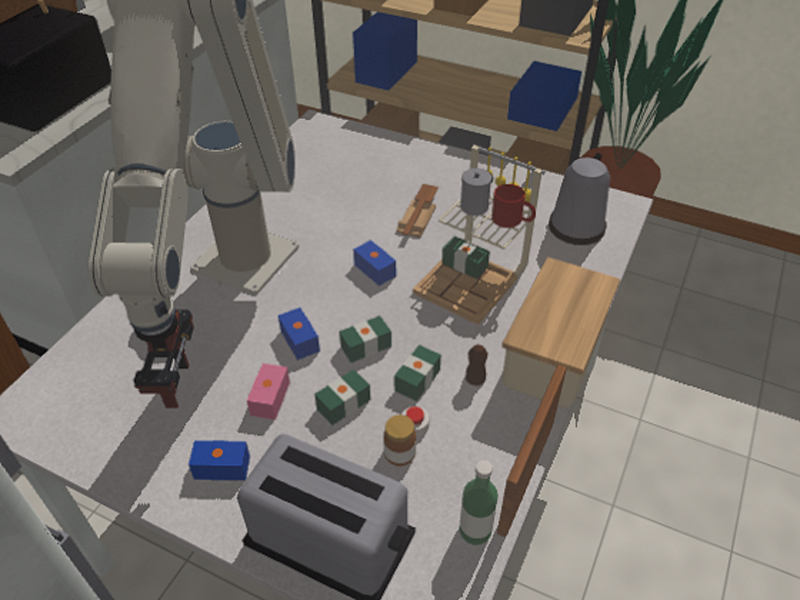

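View pics/top0.png

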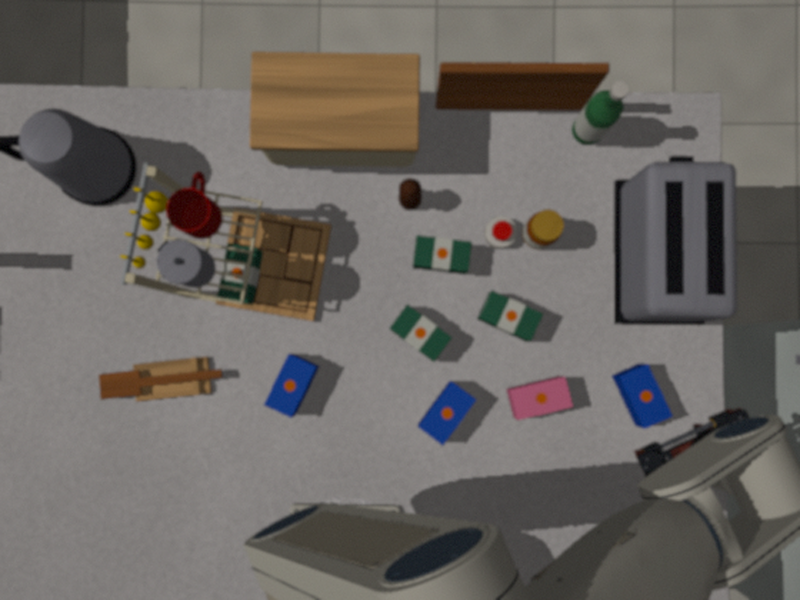

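```bash
cat > h.py <<'E'
import numpy as np,cv2
from workcell import ctrl
def K(n):
    p=ctrl.camera_params(n); f=210/np.tan(np.radians(p['vfov']/2)); return p,f
def ray2w(n,u,v,z):
    p,f=K(n); d=np.array([(u-p['cx'])/f,(v-p['cy'])/f]); s=d.copy()
    for _ in range(20): s=d/(1+p['k1']*(s@s))
    r=p['R'].T@np.array([s[0],s[1],1]); c=-p['R'].T@p['t']; return c+r*(z-c[2])/r[2]
def proj(n,X):
    p,f=K(n); c=p['R']@np.asarray(X,float)+p['t']; s=c[:2]/c[2]; s=s*(1+p['k1']*(s@s)); return np.array([p['cx'],p['cy']])+f*s
def crop(n,u0,v0,w,h,k,name):
    im=ctrl.get_image(n)[v0:v0+h,u0:u0+w,::-1]; im=cv2.resize(im,None,fx=k,fy=k,interpolation=cv2.INTER_CUBIC)
    for i in range(0,w,10):
        cv2.putText(im,str(u0+i),(i*k,8),0,.3,(0,255,255),1); cv2.line(im,(i*k,10),(i*k,14),(0,255,255),1)
    for i in range(0,h,10): cv2.putText(im,str(v0+i),(0,i*k+3),0,.3,(0,255,255),1)
    cv2.imwrite(f"pics/{name}.png",im)
E
python3 - <<'E'
from h import *
im=ctrl.get_image("top")
a=cv2.resize(im[120:260,150:240,::-1],None,fx=4,fy=4,interpolation=cv2.INTER_CUBIC)  # stand u150-240
b=cv2.resize(im[150:260,265:385,::-1],None,fx=3.6,fy=3.6,interpolation=cv2.INTER_CUBIC)
H=max(a.shape[0],b.shape[0]);o=np.zeros((H,a.shape[1]+b.shape[1],3),np.uint8);o[:a.shape[0],:a.shape[1]]=a;o[:b.shape[0],a.shape[1]:]=b
cv2.imwrite("pics/c1.png",o);print(o.shape)
# green carton tops: segment
hsv=cv2.cvtColor(im,cv2.COLOR_RGB2HSV)
for n in("top","scene"):
    im=ctrl.get_image(n);hsv=cv2.cvtColor(im,cv2.COLOR_RGB2HSV)
    m=cv2.inRange(hsv,(5,170,120),(18,255,255))
    k,l,s,c=cv2.connectedComponentsWithStats(m)
    for i in range(1,k):
        if 5<s[i,4]<80: print(n,c[i],s[i,4],ray2w(n,*c[i],56)[:2])
E
```

```text
(560, 792, 3)
top [309.17391304 177.        ] 23 [ 604.84600651 -185.26105601]
top [164.83333333 188.66666667] 6 [566.33047576 218.58275113]
top [357.6  220.56] 25 [ 484.5598961  -321.16295223]
top [293.96 232.6 ] 25 [ 448.44051204 -144.6906291 ]
top [202.44444444 269.59259259] 27 [342.30675768 107.72334276]
top [451.88888889 277.11111111] 27 [ 333.23575158 -578.44690842]
top [378.5 278.5] 32 [ 325.56607933 -379.08133182]
top [312.70833333 289.        ] 24 [ 293.63921392 -198.4074722 ]
scene [261.5        177.66666667] 6 [341.34609472 109.25085076]
scene [207.90909091 227.18181818] 11 [ 293.393592   -196.91746651]
scene [255.27272727 231.18181818] 11 [ 448.53961136 -143.50305284]
scene [292.14285714 254.92857143] 14 [ 605.76845238 -184.8268382 ]
scene [186.52941176 267.88235294] 17 [ 325.21712762 -378.78991391]
scene [239.2        271.93333333] 15 [ 484.65068986 -320.36475476]
scene [151.7        316.53333333] 30 [ 333.07447619 -578.03260331]
```

View pics/c1.png

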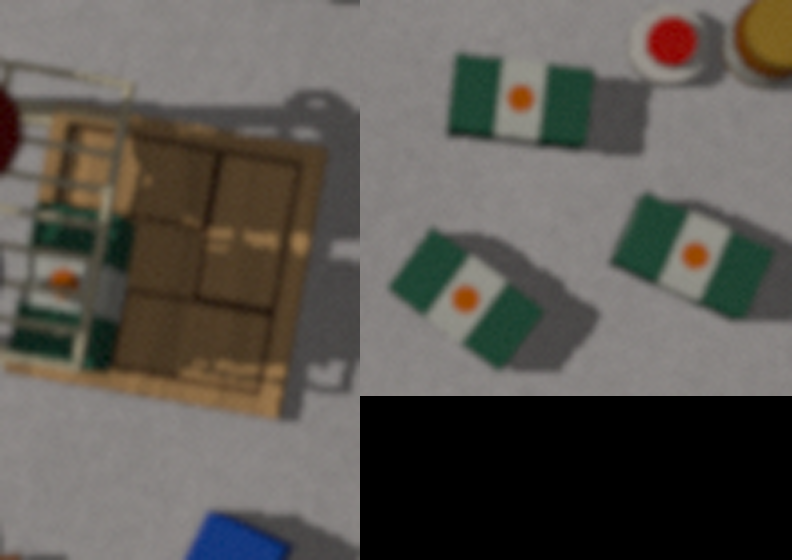

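```bash
cat >> h.py <<'E'
def fit(P,W):
    P=np.array(P,float);W=np.array(W)[:,:2]; a=P-P.mean(0);b=W-W.mean(0)
    th=np.arctan2((a[:,0]*b[:,1]-a[:,1]*b[:,0]).sum(),(a*b).sum()); R=np.array([[np.cos(th),-np.sin(th)],[np.sin(th),np.cos(th)]])
    t=W.mean(0)-R@P.mean(0); return th,t,np.round(W-(P@R.T+t),1)
E
python3 - <<'E'
from h import *
px=[(300,163),(218,153),(197,297),(272,310),(258,393),(326,150),(281,418)]
P=[(-85,-85),(-25,-85),(-25,25),(-85,25),(-85,85),(-100,-100),(-100,100)]
W=[ray2w("top",150+(x+.5)/4-.5,120+(y+.5)/4-.5,18) for x,y in px]
print(fit(P,W))
for c,n in(([(457,53),(594,68),(590,146),(448,134)],'A'),([(434,229),(543,312),(498,370),(388,288)],'B'),([(648,193),(774,248),(740,320),(610,264)],'C')):
    W=[ray2w("top",265+(x-360+.5)/3.6-.5,150+(y+.5)/3.6-.5,56) for x,y in c]
    print(n,*fit([(-55,30),(55,30),(55,-30),(-55,-30)],W))
for n,q,k in(("scene",(0,0),1),):
    crop("scene",270,140,110,95,7,"c2")
E
```

```text
(np.float64(1.4217122679533676), array([583.73919104, 153.61977777]), array([[-0. ,  0.7],
       [-2.5,  0.8],
       [ 1.6, -2.9],
       [ 1.9,  2.3],
       [ 1.3,  2.1],
       [-2.9, -0.8],
       [ 0.7, -2.2]]))
A -1.651658397273379 [ 603.5239209 -186.7155408] [[ 2.  -1.2]
 [ 0.5  1.7]
 [-0.8 -0.6]
 [-1.7  0.1]]
B -2.205978928396218 [ 447.68867958 -144.77730385] [[-2.4 -1.2]
 [-0.2  2.2]
 [ 2.9  0.8]
 [-0.4 -1.8]]
C -1.9832135639769486 [ 483.89037339 -319.77884709] [[-1.  -3.5]
 [ 1.8  0.1]
 [ 0.8  2. ]
 [-1.6  1.4]]
```

View pics/c2.png

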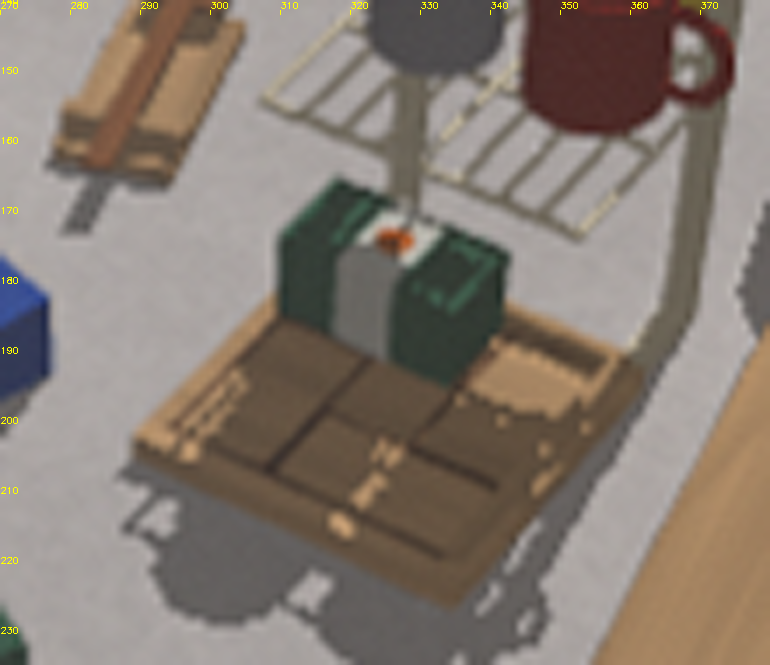

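```bash
cat >> h.py <<'E'
from scipy.optimize import least_squares
def tocrop(n,x,y): return (150+(x+.5)/4-.5,120+(y+.5)/4-.5) if n=="top" else (270+(x+.5)/7-.5,140+(y+.5)/7-.5)
def S2W(p,X):
    c,s=np.cos(p[2]),np.sin(p[2]); return np.array([p[0]+c*X[0]-s*X[1],p[1]+s*X[0]+c*X[1],X[2]])
E
python3 - <<'E'
from h import *
O=[("top",*q,*p,18) for q,p in zip([(300,163),(218,153),(197,297),(272,310),(258,393),(326,150),(281,418)],[(-85,-85),(-25,-85),(-25,25),(-85,25),(-85,85),(-100,-100),(-100,100)])]
O+=[("scene",*q,*p,18) for q,p in [((133,440),(-100,100)),((443,556),(-85,-85)),((268,468),(-85,25)),((325,408),(-25,25)),((497,487),(-25,-85))]]
f=lambda p:np.concatenate([proj(o[0],S2W(p,o[3:]))-tocrop(o[0],o[1],o[2]) for o in O])
r=least_squares(f,[584,154,1.42],loss='soft_l1',f_scale=.5);p=r.x;print(p,f(p).reshape(-1,2).round(1).tolist())
def tri(a,b):
    g=lambda X:np.r_[proj("top",X)-tocrop("top",*a),proj("scene",X)-tocrop("scene",*b)]
    X=least_squares(g,[600,200,100.]).x;c,s=np.cos(p[2]),np.sin(p[2]);d=X[:2]-p[:2];return (d@[c,s],d@[-s,c],X[2])
print("shelfR",tri((130,88),(580,238)),"L",tri((78,365),(265,100)),"c4",tri((63,282),(397,241)))
for n,q in(("top",(672,42)),):
    print("timer",ray2w("top",265+(q[0]-360)/3.6,150+q[1]/3.6,45))
print("mill",ray2w("top",287,136,110),"jar",ray2w("top",382,159,100))
E
```

```text
[584.02925763 154.23423176   1.42032814] [[0.1, -0.1], [0.1, -1.0], [-1.2, 0.4], [0.6, 0.6], [0.5, 0.4], [-0.4, -1.1], [-1.0, 0.2], [-0.6, -0.8], [0.5, 0.4], [-0.5, 0.8], [-0.0, 0.0], [1.2, 0.4]]
shelfR (np.float64(9.825131283188288), np.float64(-92.91112408703067), np.float64(168.883844372108)) L (np.float64(9.56421887338078), np.float64(90.11592032241462), np.float64(174.14977433106435)) c4 (np.float64(54.09507490850374), np.float64(32.06237643177354), np.float64(74.75940340263936))
timer [ 651.40253657 -305.06683095   45.        ]
mill [ 708.24172899 -121.51935355  110.        ] jar [ 650.19779399 -379.68015572  100.        ]
```

```bash
cat > d.py <<'E'
import sys
from h import *
from scipy.spatial.transform import Rotation as Ro
ST=(584.0,154.2,1.420)
def st(x,y,z): return S2W(ST,(x,y,z))
def d(x,y,z,phi=None):
    o=ctrl.get_obs();R=Ro.from_rotvec(o['orientation']).as_matrix();e=o['ee_pos']
    cur=np.arctan2(R[1,1],R[0,1]); out=R.T@(np.array([x,y,z])-e)
    c,s=np.cos(-ST[2]),np.sin(-ST[2]);q=e[:2]-ST[:2]
    print("t",round(o['t'],2),"ee",e.round(1),"stand",(round(c*q[0]-s*q[1],1),round(s*q[0]+c*q[1],1)),"phi",round(cur,3),"tilt",R[:,2].round(3),"w",round(o['width'],1),"F",o['ft_force'].round(1),"q",o['qpos'].round(2))
    print("move",out.round(1),"len",np.linalg.norm(out).round(1), "az",None if phi is None else round(-((phi-cur+np.pi/2)%np.pi-np.pi/2),3))
if __name__=="__main__":
    a=sys.argv[1:]; v=[float(k) for k in a[1:]]
    if a[0]=="s": d(*st(*v[:3]),ST[2]+v[3] if len(v)>3 else None)
    else: d(*v)
E
python3 -m pendant '{"grip":[1,1,1,1,1,1,1,1,1,1,1,1],"linear":[[28.6,-25.1,0],[28.6,-25.1,0],[28.6,-25.1,0],[28.6,-25.1,0],[28.6,-25.1,0],[28.6,-25.1,0],[28.6,-25.1,0],[28.6,-25.1,0],[28.6,-25.1,0],[28.6,-25.1,0],[28.6,-25.1,0],[28.6,-25.1,0]],"angular":[[0,0,0],[0,0,0],[0,0,0],[0,0,0],[0,0,0],[0,0,0],[0,0,0],[0,0,0],[0,0,0],[0,0,0],[0,0,0],[0,0,0]]}'
python3 d.py w 448.5 -144.2 22 -0.635
```

```text
t: 1.3
ee_pos: [449.4, -143.3, 222.9]
orientation: [3.064, 0.691, 0.001]
ft_force: [0.1, -0.1, 0.4]
width: 88.3
grasp_force: 0.0
t 1.3 ee [ 449.4 -143.3  222.9] stand (np.float64(-314.3), np.float64(88.4)) phi -1.127 tilt [ 0.001 -0.    -1.   ] w 88.3 F [ 0.1 -0.1  0.4] q [-0.33  0.2   1.96  0.    0.99  0.79]
move [ -1.3   0.4 200.9] len 200.9 az -0.492
```

```bash
python3 -m pendant '{"grip":[1,1,1,1,1,1,1,1,-1,-1,-1,-1],"linear":[[-1,0,0],[0,0,33],[0,0,38],[0,0,38],[0,0,38],[0,0,33],[0,0,22],[0,0,0],[0,0,0],[0,0,0],[0,0,0],[0,0,0]],"angular":[[0,0,-0.1],[0,0,-0.1],[0,0,-0.1],[0,0,-0.1],[0,0,-0.092],[0,0,0],[0,0,0],[0,0,0],[0,0,0],[0,0,0],[0,0,0],[0,0,0]]}'
python3 d.py w 448.5 -144.2 20 -0.635
```

```text
t: 2.3
ee_pos: [449.3, -145.9, 22.3]
orientation: [2.802, 1.416, 0.004]
ft_force: [0.0, 0.1, 0.5]
width: 64.5
grasp_force: 0.0
t 2.3 ee [ 449.3 -145.9   22.3] stand (np.float64(-316.9), np.float64(88.1)) phi -0.635 tilt [ 0.003 -0.001 -1.   ] w 64.5 F [0.  0.1 0.5] q [-0.34  0.56  2.06 -0.    0.52  0.3 ]
move [ 0.9 -1.7  2.3] len 3.0 az 0.0
```

```bash
python3 -m pendant '{"grip":[-1,-1,-1,-1,-1,-1,-1,-1],"linear":[[0,0,0],[0,0,0],[0,0,0],[0,0,-25],[0,0,-38],[0,0,-38],[0,0,-20],[0,0,0]],"angular":[[0,0,0],[0,0,0],[0,0,0],[0,0,0],[0,0,0],[0,0,0],[0,0,0],[0,0,0]]}'
python3 d.py s -50 -53 140 1.5708
```

```text
t: 2.97
ee_pos: [450.9, -146.4, 146.5]
orientation: [2.798, 1.414, 0.01]
ft_force: [-0.5, -0.7, -1.4]
width: 59.7
grasp_force: 30.0
t 2.97 ee [ 450.9 -146.4  146.5] stand (np.float64(-317.2), np.float64(86.4)) phi -0.635 tilt [ 0.009 -0.003 -1.   ] w 59.7 F [-0.5 -0.7 -1.4] q [-0.34  0.32  2.02  0.    0.8   0.3 ]
move [301.4  -1.1   7.3] len 301.5 az -0.484
```

```bash
python3 -m pendant '{"grip":[-1,-1,-1,-1,-1,-1,-1,-1,-1,-1,-1,-1],"linear":[[20,0,0],[34,0,0],[36,0,0],[36,0,0],[36,0,0],[36,0,0],[36,0,0],[34,0,0],[24,0,0],[9.4,-1,7],[0,0,0],[0,0,0]],"angular":[[0,0,0],[0,0,0],[0,0,0],[0,0,0],[0,0,0],[0,0,0],[0,0,-0.1],[0,0,-0.12],[0,0,-0.12],[0,0,-0.12],[0,0,-0.024],[0,0,0]]}'
python3 d.py s -42 -53 39 1.5708
```

```text
t: 3.97
ee_pos: [614.8, 103.8, 133.3]
orientation: [-2.381, -2.048, 0.003]
ft_force: [-0.3, -0.9, -1.8]
width: 59.9
grasp_force: 30.0
t 3.97 ee [614.8 103.8 133.3] stand (np.float64(-45.2), np.float64(-38.0)) phi -0.15 tilt [-0.002 -0.    -1.   ] w 59.9 F [-0.3 -0.9 -1.8] q [0.15 0.53 1.69 0.   0.92 0.3 ]
move [ 3.2 15.2 94.3] len 95.5 az 0.001
```

```bash
python3 -m pendant '{"grip":[-1,-1,-1,-1,-1,-1],"linear":[[3,6,10],[0,6,26],[0,0,28],[0,0,20],[0,0,6],[0,0,0]],"angular":[[0,0,0],[0,0,0],[0,0,0],[0,0,0],[0,0,0],[0,0,0]]}'
python3 - <<'E'
from d import *
a=ctrl.get_image("top")[130:230,150:240,::-1];b=ctrl.get_image("scene")[140:240,280:380,::-1]
o=np.hstack([cv2.resize(k,None,fx=4,fy=4,interpolation=cv2.INTER_CUBIC) for k in(a,b)]);cv2.imwrite("pics/p1.png",o);print(o.shape)
d(*st(-42,-53,39))
E
```

```text
t: 4.47
ee_pos: [626.8, 104.1, 42.8]
orientation: [-2.383, -2.044, 0.004]
ft_force: [-0.7, 0.1, -1.1]
width: 60.0
grasp_force: 30.0
(400, 760, 3)
t 4.57 ee [628.4 104.3  45.1] stand (np.float64(-42.6), np.float64(-51.4)) phi -0.152 tilt [ 0.001  0.    -1.   ] w 59.7 F [ 0.4 -0.2 -0.7] q [ 0.15  0.67  1.69 -0.    0.78  0.3 ]
move [0.6 1.6 6.1] len 6.3 az None
```

View pics/p1.png

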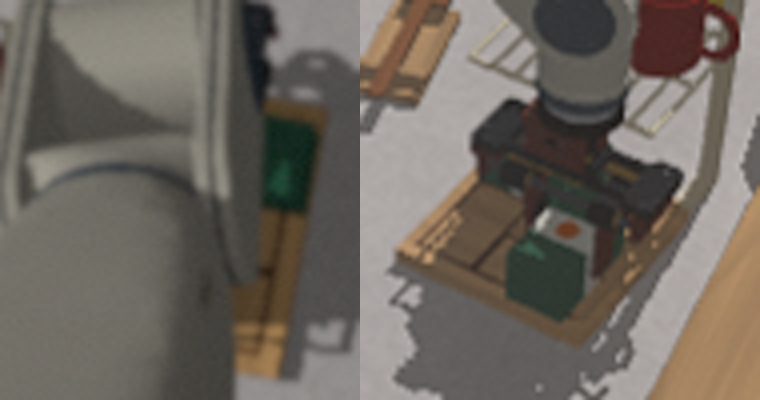

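```bash
python3 -m pendant '{"grip":[-1,-1,-1,-1,-1,-1,-1],"linear":[[0,0,2],[0,0,2],[0,1,0],[0,1,0],[0,1,0],[0,0,0],[0,0,0]],"angular":[[0,0,0],[0,0,0],[0,0,0],[0,0,0],[0,0,0],[0,0,0],[0,0,0]]}'
python3 d.py s -42 -55 38
python3 -m pendant '{"grip":[-1,-1,-1],"linear":[[0,0,1],[0,1,0],[0,0,0]],"angular":[[0,0,0],[0,0,0],[0,0,0]]}'
```

```text
t: 5.15
ee_pos: [631.4, 104.1, 41.0]
orientation: [2.382, 2.047, 0.001]
ft_force: [0.3, -0.7, 0.7]
width: 60.3
grasp_force: 30.0
t 5.15 ee [631.4 104.1  41. ] stand (np.float64(-42.4), np.float64(-54.4)) phi -0.151 tilt [ 0.001  0.    -1.   ] w 60.3 F [ 0.3 -0.7  0.7] q [ 0.14  0.68  1.68 -0.    0.78  0.3 ]
move [0.4 0.6 3. ] len 3.1 az None
t: 5.4
ee_pos: [631.9, 104.3, 40.4]
orientation: [-2.383, -2.047, 0.0]
ft_force: [-2.0, 1.3, 5.6]
width: 59.6
grasp_force: 30.0
```

```bash
python3 -m pendant '{"grip":[-1,-1,-1],"linear":[[0,1,-0.5],[0,0.5,0],[0,0,0]],"angular":[[0,0,0],[0,0,0],[0,0,0]]}'
python3 -m pendant '{"grip":[-1,-1,-1],"linear":[[0,0.7,0],[0,0.5,0],[0,0,0]],"angular":[[0,0,0],[0,0,0],[0,0,0]]}'
python3 d.py s -42 -55 38
```

```text
t: 5.65
ee_pos: [633.2, 104.0, 40.4]
orientation: [-2.382, -2.047, 0.0]
ft_force: [-4.0, 1.9, 5.3]
width: 59.5
grasp_force: 30.0
t: 5.9
ee_pos: [633.3, 104.0, 40.4]
orientation: [-2.381, -2.046, 0.003]
ft_force: [-6.4, 4.7, 8.4]
width: 59.7
grasp_force: 30.0
t 5.9 ee [633.3 104.   40.4] stand (np.float64(-42.2), np.float64(-56.3)) phi -0.151 tilt [-0.003  0.    -1.   ] w 59.7 F [-6.4  4.7  8.4] q [0.14 0.68 1.68 0.   0.78 0.29]
move [ 0.2 -1.2  2.4] len 2.7 az None
```

```bash
python3 -m pendant '{"grip":[1,1,1,1,1,1,0,-0.6,-0.6,-0.6,-0.6,-0.6],"linear":[[0,0,0],[0,0,0],[0,0,0],[0,0,-20],[0,0,-35],[-15,0,-10],[-35,0,0],[-35,0,10],[-5,0,30],[0,0,30],[0,0,0],[0,0,0]],"angular":[[0,0,0],[0,0,0],[0,0,0],[0,0,0],[0,0,0],[0,0,0],[0,0,0],[0,0,0],[0,0,0],[0,0,0],[0,0,0],[0,0,0]]}'
python3 d.py s -35 -55 38
```

```text
t: 6.9
ee_pos: [619.7, 13.8, 33.8]
orientation: [-2.382, -2.045, 0.004]
ft_force: [-0.2, 0.1, -0.1]
width: 51.0
grasp_force: 0.0
t 6.9 ee [619.7  13.8  33.8] stand (np.float64(-133.4), np.float64(-56.4)) phi -0.152 tilt [-0.004 -0.    -1.   ] w 51.0 F [-0.2  0.1 -0.1] q [ 0.    0.67  1.73 -0.    0.75  0.15]
move [98.4 -1.5 -4.2] len 98.5 az None
```

```bash
python3 -m pendant '{"grip":[-0.6,-0.6,-0.6,-0.6,-0.6,-0.6,-0.6],"linear":[[0,0,0],[0,0,0],[0,0,0],[4,0,0],[4,0,0],[4,0,0],[4,0,0]],"angular":[[0,0,0],[0,0,0],[0,0,0],[0,0,0],[0,0,0],[0,0,0],[0,0,0]]}'
python3 -m pendant '{"grip":[-0.6,-0.6,-0.6,-0.6,-0.6,-0.6,-0.6,-0.6,-0.6,-0.6],"linear":[[5,0,0],[5,0,0],[5,0,0],[5,0,0],[5,0,0],[5,0,0],[5,0,0],[5,0,0],[5,0,0],[5,0,0]],"angular":[[0,0,0],[0,0,0],[0,0,0],[0,0,0],[0,0,0],[0,0,0],[0,0,0],[0,0,0],[0,0,0],[0,0,0]]}'
python3 d.py s -35 -55 38
```

```text
t: 7.48
ee_pos: [623.7, 31.1, 35.5]
orientation: [2.382, 2.048, 0.001]
ft_force: [-0.6, -0.2, -0.2]
width: 17.7
grasp_force: 0.0
t: 8.32
ee_pos: [631.1, 80.3, 35.2]
orientation: [2.383, 2.048, 0.0]
ft_force: [0.1, -1.2, 0.4]
width: 17.7
grasp_force: 0.4
t 8.32 ee [631.1  80.3  35.2] stand (np.float64(-66.0), np.float64(-57.7)) phi -0.151 tilt [ 0.  0. -1.] w 17.7 F [ 0.1 -1.2  0.4] q [0.11 0.69 1.69 0.   0.76 0.26]
move [31.  -2.7 -2.8] len 31.2 az None
```

```bash
python3 -m pendant '{"grip":[-0.6,-0.6,-0.6,-0.6,-0.6,-0.6,-0.6,-0.6],"linear":[[4,-0.3,0],[4,-0.3,0],[4,-0.3,0],[4,-0.3,0],[3,0,0],[3,0,0],[3,0,0],[0,0,0]],"angular":[[0,0,0],[0,0,0],[0,0,0],[0,0,0],[0,0,0],[0,0,0],[0,0,0],[0,0,0]]}'
python3 d.py s -35 -55 38
python3 -m pendant '{"grip":[-0.6,-0.6,-0.6],"linear":[[1,0,0],[1,0,0],[0,0,0]],"angular":[[0,0,0],[0,0,0],[0,0,0]]}'
python3 d.py s -35 -55 38
```

```text
t: 8.98
ee_pos: [633.7, 105.3, 35.2]
orientation: [-2.382, -2.048, -0.0]
ft_force: [0.3, 0.2, 0.6]
width: 17.6
grasp_force: 0.0
t 8.98 ee [633.7 105.3  35.2] stand (np.float64(-40.9), np.float64(-56.5)) phi -0.151 tilt [ 0.  0. -1.] w 17.6 F [0.3 0.2 0.6] q [0.15 0.69 1.68 0.   0.77 0.3 ]
move [ 5.9 -1.5 -2.8] len 6.7 az None
t: 9.23
ee_pos: [633.9, 106.8, 35.2]
orientation: [-2.383, -2.047, -0.0]
ft_force: [-1.0, 0.1, 0.2]
width: 17.6
grasp_force: 0.0
t 9.23 ee [633.9 106.8  35.2] stand (np.float64(-39.4), np.float64(-56.5)) phi -0.151 tilt [-0.  0. -1.] w 17.6 F [-1.   0.1  0.2] q [0.15 0.69 1.68 0.   0.77 0.3 ]
move [ 4.4 -1.5 -2.8] len 5.4 az None
```

```bash
python3 -m pendant '{"grip":[-0.6,-0.6,-0.6,-0.6],"linear":[[1,0,0],[1,0,0],[1,0,0],[0,0,0]],"angular":[[0,0,0],[0,0,0],[0,0,0],[0,0,0]]}'
python3 -m pendant '{"grip":[-0.6,-0.6,-0.6],"linear":[[1,0,0],[1,0,0],[0,0,0]],"angular":[[0,0,0],[0,0,0],[0,0,0]]}'
python3 d.py s -35 -55 38
```

```text
t: 9.57
ee_pos: [633.9, 108.8, 35.2]
orientation: [2.382, 2.047, -0.002]
ft_force: [-2.2, -4.4, 1.8]
width: 17.4
grasp_force: 2.6
t: 9.82
ee_pos: [633.7, 109.0, 35.3]
orientation: [2.382, 2.047, -0.006]
ft_force: [-3.5, -14.5, 5.6]
width: 17.3
grasp_force: 7.2
t 9.82 ee [633.7 109.   35.3] stand (np.float64(-37.2), np.float64(-56.0)) phi -0.151 tilt [-0.002 -0.003 -1.   ] w 17.3 F [ -3.5 -14.5   5.6] q [ 0.15  0.69  1.67 -0.    0.78  0.31]
move [ 2.2 -1.  -2.7] len 3.6 az None
```

```bash
python3 -m pendant '{"grip":[0,1,1,1,1,1,1,1,1,1,1,1],"linear":[[-15,0,0],[-30,0,-5],[-35,0,-30],[-35,0,-35],[-40,0,-35],[-40,0,-20],[-40,0,0],[-40,0,0],[-20,0,0],[0,0,0],[0,0,0],[0,0,0]],"angular":[[0,0,0],[0,0,0],[0,0,0],[0,0,0],[0,0,0],[0,0,0],[0,0,0],[0,0,0],[0,0,0],[0,0,0],[0,0,0],[0,0,0]]}'
python3 - <<'E'
from d import *
a=ctrl.get_image("top")[130:230,150:240,::-1];b=ctrl.get_image("scene")[140:240,280:380,::-1]
o=np.hstack([cv2.resize(k,None,fx=4,fy=4,interpolation=cv2.INTER_CUBIC) for k in(a,b)]);cv2.imwrite("pics/p2.png",o);print(o.shape)
d(605.3,-185,20,-0.081)
E
```

```text
t: 10.82
ee_pos: [593.2, -159.4, 142.7]
orientation: [-2.383, -2.047, -0.0]
ft_force: [0.1, -0.2, -0.4]
width: 87.1
grasp_force: 0.0
(400, 760, 3)
t 10.92 ee [ 593.4 -158.7  142.7] stand (np.float64(-307.9), np.float64(-56.3)) phi -0.15 tilt [-0.  0. -1.] w 87.6 F [-0.2  0.4 -0. ] q [-0.28  0.51  1.71  0.    0.93 -0.13]
move [-24.3  15.7 122.7] len 126.0 az -0.069
```

View pics/p2.png

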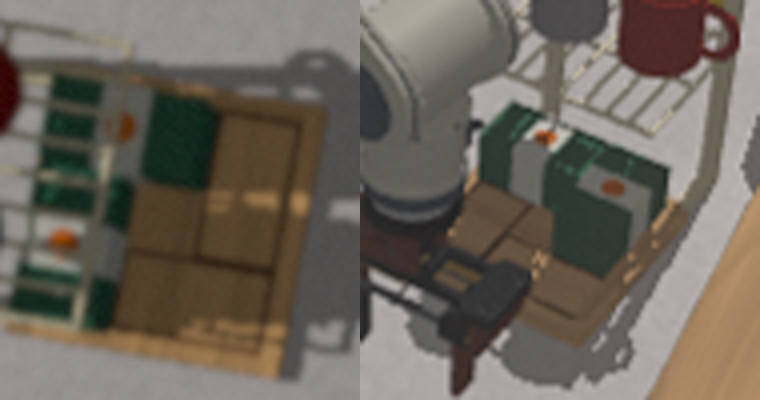

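```bash
python3 -m pendant '{"grip":[1,1,1,1,1,1,1,1,-1,-1,-1,-1],"linear":[[-12,8,0],[-12.3,7.7,5],[0,0,25],[0,0,33],[0,0,33],[0,0,20],[0,0,6],[0,0,0],[0,0,0],[0,0,0],[0,0,0],[0,0,0]],"angular":[[0,0,0],[0,0,0],[0,0,-0.069],[0,0,0],[0,0,0],[0,0,0],[0,0,0],[0,0,0],[0,0,0],[0,0,0],[0,0,0],[0,0,0]]}'
python3 - <<'E'
from d import *
def t(a,b):
    X=least_squares(lambda X:np.r_[proj("top",X)-a,proj("scene",X)-b],[600,200,74.]).x
    c,s=np.cos(ST[2]),np.sin(ST[2]);q=X[:2]-ST[:2];return (c*q[0]+s*q[1],-s*q[0]+c*q[1],X[2])
print("BR",t((150+31.1,130+31.4),(280+62.9,140+46.7)),"BL",t((150+15.6,130+60),(280+46,140+34)))
d(605.3,-185,20,-0.081)
E
```

```text
t: 11.92
ee_pos: [606.2, -186.7, 22.3]
orientation: [2.309, 2.127, 0.002]
ft_force: [0.1, 0.1, -0.9]
width: 64.9
grasp_force: 0.0
BR (np.float64(25.508574545003462), np.float64(-54.17871544727607), np.float64(75.9554609224988)) BL (np.float64(53.09204969804231), np.float64(31.969014434830207), np.float64(75.72799876428516))
t 11.92 ee [ 606.2 -186.7   22.3] stand (np.float64(-333.7), np.float64(-73.2)) phi -0.082 tilt [ 0.002 -0.001 -1.   ] w 64.9 F [ 0.1  0.1 -0.9] q [-0.32  0.7   1.7  -0.    0.74 -0.24]
move [ 1.6 -1.1  2.3] len 3.0 az -0.001
```

```bash
python3 -m pendant '{"grip":[-1,-1,-1,-1,-1,-1,-1,-1],"linear":[[0,0,0],[0,0,0],[0,0,0],[0,0,-25],[0,0,-38],[0,0,-38],[0,0,-20],[0,0,0]],"angular":[[0,0,0],[0,0,0],[0,0,0],[0,0,0],[0,0,0],[0,0,0],[0,0,0],[0,0,0]]}'
python3 d.py s -90 -26 142 0
```

```text
t: 12.58
ee_pos: [608.1, -187.3, 147.2]
orientation: [2.305, 2.124, 0.007]
ft_force: [1.3, 0.0, -1.7]
width: 60.0
grasp_force: 29.8
t 12.58 ee [ 608.1 -187.3  147.2] stand (np.float64(-334.0), np.float64(-75.1)) phi -0.082 tilt [ 0.008 -0.003 -1.   ] w 60.0 F [ 1.3  0.  -1.7] q [-0.32  0.52  1.66  0.    0.95 -0.24]
move [246.8 -32.3   4.4] len 248.9 az -1.502
```

```bash
python3 -m pendant '{"grip":[-1,-1,-1,-1,-1,-1,-1,-1,-1],"linear":[[15,-2,0],[30,-4,0],[36,-5,0],[36,-5,0],[36,-5,0],[36,-5,0],[30,-4,0],[20,-2,0],[8,0,0]],"angular":[[0,0,0],[0,0,0],[0,0,0],[0,0,0],[0,0,0],[0,0,0],[0,0,0],[0,0,0],[0,0,0]]}'
python3 -m pendant '{"grip":[-1,-1,-1,-1,-1,-1,-1,-1,-1,-1,-1,-1],"linear":[[0,0,0],[0,0,0],[0,0,0],[0,0,0],[0,0,0],[0,0,0],[0,0,0],[0,0,0],[0,0,0],[0,0,0],[0,0,0],[0,0,0]],"angular":[[0,0,-0.08],[0,0,-0.125],[0,0,-0.125],[0,0,-0.125],[0,0,-0.125],[0,0,-0.125],[0,0,-0.125],[0,0,-0.125],[0,0,-0.125],[0,0,-0.125],[0,0,-0.125],[0,0,-0.125]]}'
python3 d.py s -90 -26 42 0
```

```text
t: 13.33
ee_pos: [591.2, 65.9, 139.6]
orientation: [-2.305, -2.13, 0.005]
ft_force: [0.4, -0.3, -1.5]
width: 60.3
grasp_force: 29.8
t: 14.33
ee_pos: [592.2, 62.0, 140.1]
orientation: [-0.301, -3.124, 0.001]
ft_force: [0.2, -0.2, -2.2]
width: 60.0
grasp_force: 29.8
t 14.33 ee [592.2  62.  140.1] stand (np.float64(-89.9), np.float64(-22.0)) phi 1.379 tilt [-0.003 -0.    -1.   ] w 60.0 F [ 0.2 -0.2 -2.2] q [ 0.08  0.49  1.75 -0.    0.91 -1.29]
move [-4.3  0.1 98. ] len 98.1 az -0.041
```

```bash
python3 -m pendant '{"grip":[-1,-1,-1,-1,-1,-1,-1],"linear":[[0,0,10],[0,0,30],[0,0,30],[0,0,20],[0,0,8],[0,0,0],[0,0,0]],"angular":[[0,0,-0.041],[0,0,0],[0,0,0],[0,0,0],[0,0,0],[0,0,0],[0,0,0]]}'
python3 -m pendant '{"grip":[-1,-1,-1,-1,-1,-1,-1,-1,-1,-1],"linear":[[0,0,1],[0,0,0],[-1.5,0,0],[-1.5,0,0],[-1,0,0],[-1,0,0],[-1,0,0],[-1,0,0],[0,0,0],[0,0,0]],"angular":[[0,0,0],[0,0,0],[0,0,0],[0,0,0],[0,0,0],[0,0,0],[0,0,0],[0,0,0],[0,0,0],[0,0,0]]}'
python3 d.py s -90 -30 40 0
```

```text
t: 14.92
ee_pos: [592.8, 62.2, 42.9]
orientation: [-0.246, -3.13, 0.001]
ft_force: [-0.9, -0.4, -1.9]
width: 59.9
grasp_force: 29.9
t: 15.75
ee_pos: [600.5, 61.4, 42.8]
orientation: [-0.246, -3.132, -0.0]
ft_force: [0.0, -0.3, -1.9]
width: 60.0
grasp_force: 29.9
t 15.75 ee [600.5  61.4  42.8] stand (np.float64(-89.3), np.float64(-30.2)) phi 1.414 tilt [-0.  0. -1.] w 60.0 F [ 0.  -0.3 -1.9] q [ 0.08  0.64  1.77  0.    0.73 -1.33]
move [ 0.2 -0.7  2.8] len 2.9 az -0.006
```

```bash
python3 -m pendant '{"grip":[-1,-1,-1,-1],"linear":[[0,0,1.5],[-1,0,0],[-1,0,0],[0,0,0]],"angular":[[0,0,0],[0,0,0],[0,0,0],[0,0,0]]}'
python3 -m pendant '{"grip":[-1,-1,-1,-1],"linear":[[0,0,0.7],[-1,0,0],[0,0,0],[0,0,0]],"angular":[[0,0,0],[0,0,0],[0,0,0],[0,0,0]]}'
python3 d.py s -90 -30 40 0
```

```text
t: 16.08
ee_pos: [602.3, 61.1, 41.2]
orientation: [-0.246, -3.131, 0.0]
ft_force: [0.1, 0.2, -2.2]
width: 59.7
grasp_force: 29.9
t: 16.42
ee_pos: [602.5, 60.9, 40.4]
orientation: [-0.246, -3.13, 0.0]
ft_force: [-3.6, 1.5, -0.8]
width: 59.8
grasp_force: 29.9
t 16.42 ee [602.5  60.9  40.4] stand (np.float64(-89.4), np.float64(-32.3)) phi 1.414 tilt [-0.002 -0.    -1.   ] w 59.8 F [-3.6  1.5 -0.8] q [ 0.08  0.65  1.76  0.    0.74 -1.33]
move [ 2.3 -0.6  0.4] len 2.4 az -0.006
```

```bash
python3 -m pendant '{"grip":[0.6,0.6,0.6,0.6,0.6,0,-1,-1,-1,-1,-1,-1],"linear":[[0,0,0],[0,0,0],[0,0,0],[0,0,-20],[0,0,-35],[0,-20,-10],[-1,-30,0],[0,-20,0],[0,0,10],[0,0,30],[0,0,26],[0,0,0]],"angular":[[0,0,0],[0,0,0],[0,0,0],[0,0,0],[0,0,0],[0,0,0],[0,0,0],[0,0,0],[0,0,0],[0,0,0],[0,0,0],[0,0,0]]}'
python3 -m pendant '{"grip":[-1,-1,-1,-1,-1],"linear":[[0,0,0],[0,0,0],[0,0,0],[0,0,0],[0,0,0]],"angular":[[0,0,-0.006],[0,0,0],[0,0,0],[0,0,0],[0,0,0]]}'
python3 d.py s -101 -33 40 0
```

```text
t: 17.42
ee_pos: [590.5, -8.0, 35.2]
orientation: [-0.246, -3.125, 0.0]
ft_force: [-1.8, -0.1, 0.2]
width: 27.0
grasp_force: 0.0
t: 17.83
ee_pos: [594.3, -8.3, 40.9]
orientation: [0.236, 3.131, 0.0]
ft_force: [-0.4, -0.1, 0.9]
width: 0.2
grasp_force: 0.0
t 17.83 ee [594.3  -8.3  40.9] stand (np.float64(-159.1), np.float64(-34.6)) phi 1.42 tilt [ 0.002 -0.    -1.   ] w 0.2 F [-0.4 -0.1  0.9] q [-0.03  0.63  1.79  0.    0.72 -1.45]
move [ 1.6 58.1  0.9] len 58.1 az 0.0
```

```bash
python3 -m pendant '{"grip":[-1,-1,-1,-1,-1,-1,-1,-1,-1,-1,-1,-1],"linear":[[0,5,0],[0,5,0],[0,5,0],[0,5,0],[0,5,0],[0,5,0],[0,5,0],[0,5,0],[0,4,0],[0,4,0],[0,4,0],[0,0,0]],"angular":[[0,0,0],[0,0,0],[0,0,0],[0,0,0],[0,0,0],[0,0,0],[0,0,0],[0,0,0],[0,0,0],[0,0,0],[0,0,0],[0,0,0]]}'
python3 -m pendant '{"grip":[-1,-1,-1,-1],"linear":[[0,1,0],[0,1,0],[0,1,0],[0,0,0]],"angular":[[0,0,0],[0,0,0],[0,0,0],[0,0,0]]}'
python3 d.py s -101 -33 40 0
```

```text
t: 18.83
ee_pos: [601.4, 43.8, 39.6]
orientation: [0.236, 3.133, 0.0]
ft_force: [0.2, 0.6, 0.0]
width: 0.9
grasp_force: 0.0
t: 19.17
ee_pos: [601.7, 46.0, 39.6]
orientation: [-0.237, -3.133, -0.0]
ft_force: [-0.4, -0.1, 0.6]
width: 0.8
grasp_force: 0.2
t 19.17 ee [601.7  46.   39.6] stand (np.float64(-104.3), np.float64(-33.7)) phi 1.42 tilt [-0.  0. -1.] w 0.8 F [-0.4 -0.1  0.6] q [ 0.06  0.64  1.77  0.    0.73 -1.36]
move [ 0.7  3.3 -0.4] len 3.4 az -0.0
```

```bash
python3 -m pendant '{"grip":[-1,-1,-1,-1],"linear":[[0,1,0],[0,1,0],[0,1,0],[0,0,0]],"angular":[[0,0,0],[0,0,0],[0,0,0],[0,0,0]]}'
python3 -m pendant '{"grip":[-1,-1,-1],"linear":[[0,1,0],[0,1,0],[0,0,0]],"angular":[[0,0,0],[0,0,0],[0,0,0]]}'
python3 d.py s -101 -33 40 0
```

```text
t: 19.5
ee_pos: [602.2, 49.1, 39.6]
orientation: [-0.237, -3.133, -0.0]
ft_force: [0.1, -0.1, 0.0]
width: 0.5
grasp_force: 0.3
t: 19.75
ee_pos: [602.5, 51.1, 39.6]
orientation: [0.236, 3.133, 0.0]
ft_force: [-0.3, -0.2, -0.1]
width: 0.4
grasp_force: 0.3
t 19.75 ee [602.5  51.1  39.6] stand (np.float64(-99.1), np.float64(-33.8)) phi 1.42 tilt [ 0.  0. -1.] w 0.4 F [-0.3 -0.2 -0.1] q [ 0.06  0.65  1.77  0.    0.73 -1.36]
move [ 0.8 -1.9 -0.4] len 2.1 az 0.0
```

```bash
python3 -m pendant '{"grip":[-1,-1,-1],"linear":[[0,1,0],[0,1,0],[0,0,0]],"angular":[[0,0,0],[0,0,0],[0,0,0]]}'
python3 -m pendant '{"grip":[-1,-1,-1],"linear":[[0,1,0],[0,1,0],[0,0,0]],"angular":[[0,0,0],[0,0,0],[0,0,0]]}'
python3 d.py s -101 -33 40 0
```

```text
t: 20.0
ee_pos: [602.8, 53.1, 39.6]
orientation: [0.237, 3.133, 0.0]
ft_force: [-0.8, -0.6, -0.4]
width: 0.5
grasp_force: 0.2
t: 20.25
ee_pos: [602.3, 53.9, 39.6]
orientation: [-0.236, -3.131, 0.002]
ft_force: [-2.6, -7.1, 2.8]
width: 0.5
grasp_force: 3.6
t 20.25 ee [602.3  53.9  39.6] stand (np.float64(-96.4), np.float64(-33.2)) phi 1.42 tilt [-0.002 -0.001 -1.   ] w 0.5 F [-2.6 -7.1  2.8] q [ 0.07  0.65  1.76 -0.    0.73 -1.35]
move [ 0.2 -4.6 -0.4] len 4.7 az 0.0
```

```bash
python3 -m pendant '{"grip":[-1,-1,-1],"linear":[[0,1,0],[0,0,0],[0,0,0]],"angular":[[0,0,0],[0,0,0],[0,0,0]]}'
python3 -m pendant '{"grip":[-1,1,1,1,1,1,1,1,1,1,1,1],"linear":[[0,-15,0],[0,-30,-10],[0,-35,-30],[0,-38,-35],[0,-38,-30],[0,-38,0],[0,-38,0],[0,-38,0],[0,-38,0],[0,-38,0],[0,-20,0],[0,0,0]],"angular":[[0,0,0],[0,0,0],[0,0,0.1],[0,0,0],[0,0,0],[0,0,0],[0,0,0],[0,0,0],[0,0,0],[0,0,0],[0,0,0],[0,0,0]]}'
python3 - <<'E'
from d import *
a=ctrl.get_image("top")[130:230,150:240,::-1];b=ctrl.get_image("scene")[140:240,280:380,::-1]
o=np.hstack([cv2.resize(k,None,fx=4,fy=4,interpolation=cv2.INTER_CUBIC) for k in(a,b)]);cv2.imwrite("pics/p3.png",o);print(o.shape)
d(485.1,-320.7,20,-0.412)
E
```

```text
t: 20.5
ee_pos: [602.0, 54.1, 39.6]
orientation: [-0.236, -3.13, 0.004]
ft_force: [-4.4, -11.4, 4.6]
width: 0.8
grasp_force: 5.8
t: 21.5
ee_pos: [522.8, -289.0, 131.0]
orientation: [0.399, 3.115, -0.001]
ft_force: [0.8, 0.3, 0.5]
width: 70.7
grasp_force: 0.0
(400, 760, 3)
t 21.6 ee [ 523.4 -285.4  130.7] stand (np.float64(-443.7), np.float64(-6.1)) phi 1.318 tilt [ 0.  0. -1.] w 78.1 F [-0.6  0.3  0.2] q [-0.52  0.5   1.76  0.    0.89 -1.84]
move [ 28.3 -43.8 110.7] len 122.4 az -1.412
```

View pics/p3.png

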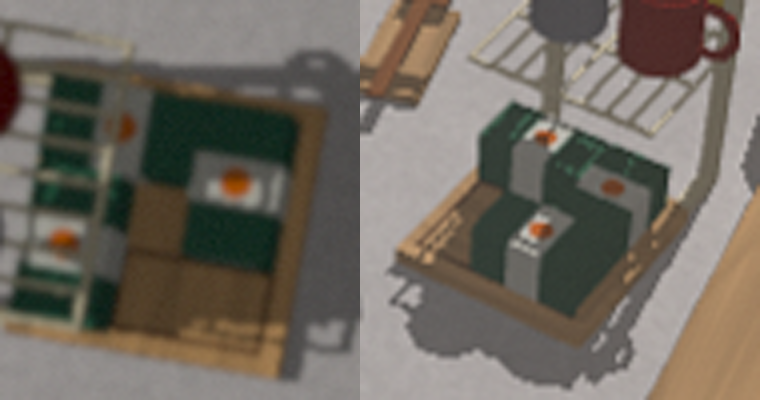

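```bash
python3 -m pendant '{"grip":[1,1,1,1,1,1,1,1,1,1,1,1],"linear":[[14,-22,0],[14.3,-21.8,0],[0,0,0],[0,0,0],[0,0,0],[0,0,0],[0,0,0],[0,0,0],[0,0,0],[0,0,0],[0,0,0],[0,0,0]],"angular":[[0,0,0],[0,0,0],[0,0,0.12],[0,0,0.12],[0,0,0.12],[0,0,0.12],[0,0,0.12],[0,0,0.12],[0,0,0.12],[0,0,0.12],[0,0,0.12],[0,0,0.12]]}'
python3 -m pendant '{"grip":[1,1,1,1,1],"linear":[[0,0,0],[0,0,0],[0,0,0],[0,0,10],[0,0,0]],"angular":[[0,0,0.12],[0,0,0.12],[0,0,0.12],[0,0,0.12],[0,0,0.05]]}'
python3 d.py w 485.1 -320.7 20 -0.412
```

```text
t: 22.6
ee_pos: [486.2, -318.3, 130.7]
orientation: [-2.089, -2.346, -0.001]
ft_force: [-0.2, -1.0, 0.1]
width: 87.8
grasp_force: 0.0
t: 23.02
ee_pos: [485.6, -318.0, 119.7]
orientation: [-2.629, -1.716, 0.0]
ft_force: [-0.3, 0.1, -0.6]
width: 87.8
grasp_force: 0.0
t 23.02 ee [ 485.6 -318.   119.7] stand (np.float64(-481.6), np.float64(26.4)) phi -0.414 tilt [-0.001  0.001 -1.   ] w 87.8 F [-0.3  0.1 -0.6] q [-0.6   0.5   1.8   0.    0.85 -0.19]
move [-2.8  0.8 99.7] len 99.7 az -0.002
```

```bash
python3 -m pendant '{"grip":[1,1,1,1,1,-1,-1,-1,-1,-1,-1,-1],"linear":[[-2,1,20],[0,0,33],[0,0,30],[0,0,15],[0,0,0],[0,0,0],[0,0,0],[0,0,0],[0,0,0],[0,0,0],[0,0,0],[0,0,0]],"angular":[[0,0,0],[0,0,0],[0,0,0],[0,0,0],[0,0,0],[0,0,0],[0,0,0],[0,0,0],[0,0,0],[0,0,0],[0,0,0],[0,0,0]]}'
python3 -m pendant '{"grip":[-1,-1,-1,-1,-1],"linear":[[0,0,-25],[0,0,-38],[0,0,-38],[0,0,-20],[0,0,0]],"angular":[[0,0,0],[0,0,0],[0,0,0],[0,0,0],[0,0,0]]}'
python3 d.py s -40 82 142 1.5708
```

```text
t: 24.02
ee_pos: [486.4, -322.7, 24.1]
orientation: [2.626, 1.722, 0.001]
ft_force: [-0.9, 2.4, 8.0]
width: 60.0
grasp_force: 30.0
t: 24.43
ee_pos: [488.3, -324.2, 149.1]
orientation: [2.62, 1.718, 0.005]
ft_force: [1.2, -0.6, -1.9]
width: 60.2
grasp_force: 30.0
t 24.43 ee [ 488.3 -324.2  149.1] stand (np.float64(-487.4), np.float64(22.8)) phi -0.41 tilt [ 0.007 -0.005 -1.   ] w 60.2 F [ 1.2 -0.6 -1.9] q [-0.61  0.46  1.78  0.    0.9  -0.2 ]
move [ 417.2 -172.     4.8] len 451.3 az -0.259
```

```bash
python3 -m pendant '{"grip":[-1,-1,-1,-1,-1,-1,-1,-1,-1,-1,-1,-1],"linear":[[20,-8,0],[36,-15,0],[38,-15.5,0],[38,-15.5,0],[38,-15.5,0],[38,-15.5,0],[38,-15.5,0],[38,-15.5,0],[38,-15.5,0],[38,-15.5,0],[35,-15,0],[22,-10,0]],"angular":[[0,0,0],[0,0,0],[0,0,0],[0,0,0],[0,0,0],[0,0,0],[0,0,0],[0,0,0],[0,0,0],[0,0,0],[0,0,0],[0,0,0]]}'
python3 -m pendant '{"grip":[-1,-1,-1,-1],"linear":[[0,0,0],[0,0,0],[0,0,0],[0,0,0]],"angular":[[0,0,-0.1],[0,0,-0.1],[0,0,-0.06],[0,0,0]]}'
python3 d.py s -40 82 42 1.5708
```

```text
t: 25.43
ee_pos: [492.9, 129.0, 142.6]
orientation: [2.621, 1.726, -0.007]
ft_force: [2.6, -31.6, -2.0]
width: 60.0
grasp_force: 30.0
t: 25.77
ee_pos: [493.3, 128.7, 142.8]
orientation: [-2.378, -2.051, 0.002]
ft_force: [-0.7, 0.4, -1.1]
width: 60.1
grasp_force: 30.0
t 25.77 ee [493.3 128.7 142.8] stand (np.float64(-38.8), np.float64(85.8)) phi -0.147 tilt [-0.002 -0.    -1.   ] w 60.1 F [-0.7  0.4 -1.1] q [ 0.23  0.37  1.94 -0.    0.83  0.38]
move [ -1.1   4.  100.8] len 100.8 az 0.003
```

Run:
```python
from d import *
a=ctrl.get_image("top")[130:230,150:240,::-1];b=ctrl.get_image("scene")[110:210,280:380,::-1]
o=np.hstack([cv2.resize(k,None,fx=4,fy=4,interpolation=cv2.INTER_CUBIC) for k in(a,b)]);cv2.imwrite("pics/p4.png",o)
```

```text
(no output)
```

View pics/p4.png

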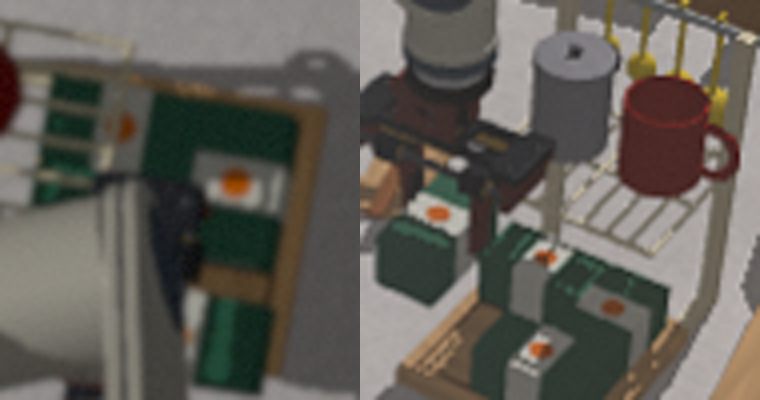

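```bash
python3 - <<'E'
from d import *
for z in(174,178):
    X=ray2w("scene",299,163,z);c,s=np.cos(ST[2]),np.sin(ST[2]);q=X[:2]-ST[:2];print(X,(c*q[0]+s*q[1],-s*q[0]+c*q[1]))
E
python3 -m pendant '{"grip":[-1,-1,-1,-1,-1,-1],"linear":[[-2,2,10],[0,0,30],[0,0,30],[0,0,22],[0,0,6],[0,0,0]],"angular":[[0,0,0],[0,0,0],[0,0,0],[0,0,0],[0,0,0],[0,0,0]]}'
python3 d.py s -40 82 42 1.5708
```

```text
[490.20889147 117.77199385 174.        ] (np.float64(-50.10442584500417), np.float64(87.25433044501304))
[492.14171572 113.35321554 178.        ] (np.float64(-54.182699388982016), np.float64(84.67962729919742))
t: 26.37
ee_pos: [494.4, 125.8, 43.9]
orientation: [-2.381, -2.046, 0.006]
ft_force: [-0.0, -0.2, -0.6]
width: 60.3
grasp_force: 30.0
t 26.37 ee [494.4 125.8  43.9] stand (np.float64(-41.5), np.float64(84.4)) phi -0.151 tilt [-0.004 -0.001 -1.   ] w 60.3 F [-0.  -0.2 -0.6] q [0.23 0.55 1.98 0.   0.62 0.38]
move [1.5 2.4 1.9] len 3.4 az -0.001
```

```bash
python3 -m pendant '{"grip":[-1,-1,-1,-1,-1],"linear":[[0,2,1],[0,0,1],[0,0,1],[0,0,0],[0,0,0]],"angular":[[0,0,0],[0,0,0],[0,0,0],[0,0,0],[0,0,0]]}'
python3 d.py s -40 82 42 1.5708
```

```text
t: 26.78
ee_pos: [498.3, 126.2, 43.4]
orientation: [2.381, 2.048, 0.002]
ft_force: [0.2, -0.2, -1.6]
width: 59.3
grasp_force: 30.0
t 26.78 ee [498.3 126.2  43.4] stand (np.float64(-40.6), np.float64(80.6)) phi -0.15 tilt [ 0.001  0.    -1.   ] w 59.3 F [ 0.2 -0.2 -1.6] q [0.22 0.55 1.97 0.   0.62 0.37]
move [ 0.6 -1.4  1.4] len 2.1 az 0.001
```

```bash
python3 -m pendant '{"grip":[-1,-1,-1,-1],"linear":[[0,0,1],[0,0,0.7],[0,0,0],[0,0,0]],"angular":[[0,0,0],[0,0,0],[0,0,0],[0,0,0]]}'
python3 d.py s -40 82 42 1.5708
```

```text
t: 27.12
ee_pos: [498.3, 126.2, 42.0]
orientation: [2.381, 2.049, 0.001]
ft_force: [-1.0, 0.6, 7.9]
width: 59.5
grasp_force: 30.0
t 27.12 ee [498.3 126.2  42. ] stand (np.float64(-40.5), np.float64(80.5)) phi -0.15 tilt [ 0.001  0.    -1.   ] w 59.5 F [-1.   0.6  7.9] q [ 0.22  0.55  1.97 -0.    0.62  0.37]
move [ 0.5 -1.5 -0. ] len 1.6 az 0.001
```

```bash
python3 -m pendant '{"grip":[0.6,0.6,0.6,0.6,0.6,0,-0.6,-0.6,-0.6,-0.6,-0.6,-0.6],"linear":[[0,0,0],[0,0,0],[0,0,0],[0,0,-20],[0,0,-35],[-25,0,-5],[-38,0,0],[-32,0,0],[-8,0,10],[0,0,30],[0,0,24],[0,0,0]],"angular":[[0,0,0],[0,0,0],[0,0,0],[0,0,0],[0,0,0],[0,0,0],[0,0,0],[0,0,0],[0,0,0],[0,0,0],[0,0,0],[0,0,0]]}'
python3 -m pendant '{"grip":[-0.6,-0.6,-0.6,-0.6],"linear":[[0,0,0],[0,0,0],[5,0,0],[5,0,0]],"angular":[[0,0,0],[0,0,0],[0,0,0],[0,0,0]]}'
python3 d.py s -97 80 38 1.5708
```

```text
t: 28.12
ee_pos: [479.7, 24.0, 33.6]
orientation: [-2.379, -2.045, 0.008]
ft_force: [-0.6, -0.1, 0.3]
width: 27.1
grasp_force: 0.0
t: 28.45
ee_pos: [484.9, 34.7, 38.2]
orientation: [2.381, 2.048, 0.003]
ft_force: [0.4, 0.6, -0.1]
width: 17.3
grasp_force: 0.0
t 28.45 ee [484.9  34.7  38.2] stand (np.float64(-133.1), np.float64(80.0)) phi -0.15 tilt [ 0.002  0.    -1.   ] w 17.3 F [ 0.4  0.6 -0.1] q [0.05 0.53 2.03 0.   0.57 0.2 ]
move [36.1  0.   0.3] len 36.1 az 0.001
```

```bash
python3 -m pendant '{"grip":[-0.6,-0.6,-0.6,-0.6,-0.6,-0.6,-0.6,-0.6,-0.6,-0.6],"linear":[[3,0,0],[4,0,0],[4,0,0],[4,0,0],[4,0,0],[4,0,0],[4,0,0],[3,0,0],[2,0,0],[0,0,0]],"angular":[[0,0,0],[0,0,0],[0,0,0],[0,0,0],[0,0,0],[0,0,0],[0,0,0],[0,0,0],[0,0,0],[0,0,0]]}'
python3 -m pendant '{"grip":[-0.6,-0.6,-0.6,-0.6],"linear":[[1,0,0],[1,0,0],[1,0,0],[0,0,0]],"angular":[[0,0,0],[0,0,0],[0,0,0],[0,0,0]]}'
python3 d.py s -97 80 38 1.5708
```

```text
t: 29.28
ee_pos: [488.8, 66.2, 37.0]
orientation: [-2.381, -2.049, -0.0]
ft_force: [0.2, -0.2, -0.2]
width: 17.5
grasp_force: 0.0
t: 29.62
ee_pos: [489.2, 68.8, 37.0]
orientation: [-2.382, -2.049, 0.0]
ft_force: [-0.5, -0.6, 0.0]
width: 17.7
grasp_force: 0.0
t 29.62 ee [489.2  68.8  37. ] stand (np.float64(-98.7), np.float64(80.9)) phi -0.15 tilt [-0.  0. -1.] w 17.7 F [-0.5 -0.6  0. ] q [0.12 0.54 2.01 0.   0.58 0.27]
move [ 1.7  0.9 -1. ] len 2.1 az 0.001
```

```bash
python3 -m pendant '{"grip":[-0.6,-0.6,-0.6,-0.6],"linear":[[1,0,0],[1,0,0],[0.5,0,0],[0,0,0]],"angular":[[0,0,0],[0,0,0],[0,0,0],[0,0,0]]}'
python3 -m pendant '{"grip":[-0.6,-0.6,-0.6],"linear":[[0.5,0,0],[0.5,0,0],[0,0,0]],"angular":[[0,0,0],[0,0,0],[0,0,0]]}'
python3 d.py s -97 80 38 1.5708
```

```text
t: 29.95
ee_pos: [489.4, 71.2, 37.0]
orientation: [-2.382, -2.049, 0.0]
ft_force: [-1.0, -2.0, 0.3]
width: 18.0
grasp_force: 0.6
t: 30.2
ee_pos: [489.1, 71.4, 37.1]
orientation: [2.381, 2.049, -0.002]
ft_force: [-1.8, -8.1, 2.9]
width: 17.5
grasp_force: 4.1
t 30.2 ee [489.1  71.4  37.1] stand (np.float64(-96.1), np.float64(81.4)) phi -0.15 tilt [-0.001 -0.001 -1.   ] w 17.5 F [-1.8 -8.1  2.9] q [ 0.12  0.54  2.01 -0.    0.59  0.27]
move [-0.9  1.4 -0.9] len 1.9 az 0.001
```

```bash
python3 -m pendant '{"grip":[-1,-1,-1,-1,-1,-1,-1,-1,-1,-1,-1],"linear":[[-12,0,0],[0,0,-25],[0,-20,-30],[10,-25,0],[28,-13,0],[28,0,0],[0,0,10],[0,0,25],[0,0,20],[0,0,0],[0,0,0]],"angular":[[0,0,0],[0,0,0],[0,0,0],[0,0,0],[0,0,0],[0,0,0],[0,0,0],[0,0,0],[0,0,0],[0,0,0],[0,0,0]]}'
python3 d.py s -42 98 38 1.5708
```

```text
t: 31.12
ee_pos: [439.6, 133.6, 36.4]
orientation: [-2.381, -2.048, 0.004]
ft_force: [-0.2, 0.2, -0.4]
width: -0.0
grasp_force: 0.0
t 31.12 ee [439.6 133.6  36.4] stand (np.float64(-42.1), np.float64(139.7)) phi -0.15 tilt [-0.003 -0.001 -1.   ] w -0.0 F [-0.2  0.2 -0.4] q [0.27 0.52 2.09 0.   0.54 0.42]
move [ 0.1 41.7 -1.7] len 41.7 az 0.001
```

```bash
python3 -m pendant '{"grip":[-1,-1,-1,-1,-1,-1,-1,-1,-1,-1,-1],"linear":[[0,4,0],[0,5,0],[0,4,0],[0,4,0],[0,4,0],[0,4,0],[0,4,0],[0,4,0],[0,3,0],[0,2,0],[0,0,0]],"angular":[[0,0,0],[0,0,0],[0,0,0],[0,0,0],[0,0,0],[0,0,0],[0,0,0],[0,0,0],[0,0,0],[0,0,0],[0,0,0]]}'
python3 -m pendant '{"grip":[-1,-1,-1,-1],"linear":[[0,1,0],[0,1,0],[0,0,0],[0,0,0]],"angular":[[0,0,0],[0,0,0],[0,0,0],[0,0,0]]}'
python3 d.py s -42 98 38 1.5708
```

```text
t: 32.03
ee_pos: [478.6, 128.6, 37.1]
orientation: [2.381, 2.049, 0.001]
ft_force: [0.4, -0.2, 0.5]
width: 0.4
grasp_force: 0.0
t: 32.37
ee_pos: [480.0, 128.3, 37.1]
orientation: [2.381, 2.049, 0.0]
ft_force: [-0.4, -0.3, 1.0]
width: 0.4
grasp_force: 0.3
t 32.37 ee [480.  128.3  37.1] stand (np.float64(-41.2), np.float64(98.9)) phi -0.15 tilt [ 0.  0. -1.] w 0.4 F [-0.4 -0.3  1. ] q [ 0.24  0.55  2.01 -0.    0.59  0.39]
move [-0.8  0.9 -0.9] len 1.5 az 0.001
```

```bash
python3 -m pendant '{"grip":[-1,-1,-1,-1],"linear":[[0,1,0],[0,1,0],[0,0,0],[0,0,0]],"angular":[[0,0,0],[0,0,0],[0,0,0],[0,0,0]]}'
python3 -m pendant '{"grip":[-1,-1,-1],"linear":[[0,1,0],[0,0.5,0],[0,0,0]],"angular":[[0,0,0],[0,0,0],[0,0,0]]}'
python3 d.py s -42 98 38 1.5708
```

```text
t: 32.7
ee_pos: [482.1, 128.0, 37.1]
orientation: [2.382, 2.049, 0.001]
ft_force: [0.1, 0.5, -0.8]
width: 0.9
grasp_force: 0.2
t: 32.95
ee_pos: [483.3, 127.7, 37.0]
orientation: [-2.381, -2.049, 0.001]
ft_force: [-0.9, 0.1, -0.2]
width: 0.4
grasp_force: 0.8
t 32.95 ee [483.3 127.7  37. ] stand (np.float64(-41.3), np.float64(95.6)) phi -0.15 tilt [-0. -0. -1.] w 0.4 F [-0.9  0.1 -0.2] q [0.23 0.55 2.   0.   0.59 0.38]
move [-0.7 -2.4 -1. ] len 2.7 az 0.001
```

```bash
python3 -m pendant '{"grip":[-1,-1,-1],"linear":[[0,1,0],[0,0.5,0],[0,0,0]],"angular":[[0,0,0],[0,0,0],[0,0,0]]}'
python3 -m pendant '{"grip":[-1,-1,-1],"linear":[[0,0.5,0],[0,0.5,0],[0,0,0]],"angular":[[0,0,0],[0,0,0],[0,0,0]]}'
python3 d.py s -42 98 38 1.5708
```

```text
t: 33.2
ee_pos: [484.1, 127.6, 37.0]
orientation: [-2.381, -2.048, 0.002]
ft_force: [-4.4, 1.7, 2.5]
width: 0.5
grasp_force: 2.5
t: 33.45
ee_pos: [484.1, 127.5, 37.0]
orientation: [-2.38, -2.047, 0.004]
ft_force: [-7.3, 2.9, 5.7]
width: 0.5
grasp_force: 4.5
t 33.45 ee [484.1 127.5  37. ] stand (np.float64(-41.4), np.float64(94.8)) phi -0.15 tilt [-0.004 -0.    -1.   ] w 0.5 F [-7.3  2.9  5.7] q [0.23 0.55 2.   0.   0.6  0.38]
move [-0.6 -3.2 -1. ] len 3.4 az 0.001
```

```bash
python3 -m pendant '{"grip":[-1,-1,-1,-1,-1,-1,-1,-1,-1,-1,-1,-1],"linear":[[0,-12,0],[0,-10,-20],[0,0,-38],[0,0,-38],[-35,0,-10],[-38,0,0],[-38,0,0],[-38,0,0],[-38,0,0],[-38,0,0],[-38,0,0],[-20,0,0]],"angular":[[0,0,0],[0,0,0],[0,0,0],[0,0,0],[0,0,0],[0,0,0],[0,0,0],[0,0,0],[0,0,0],[0,0,0],[0,0,0],[0,0,0]]}'
python3 - <<'E'
from d import *
a=ctrl.get_image("top")[130:230,150:240,::-1];b=ctrl.get_image("scene")[140:240,280:380,::-1]
o=np.hstack([cv2.resize(k,None,fx=4,fy=4,interpolation=cv2.INTER_CUBIC) for k in(a,b)]);cv2.imwrite("pics/p5.png",o)
E
```

```text
t: 34.45
ee_pos: [421.4, -152.2, 143.3]
orientation: [2.382, 2.045, 0.001]
ft_force: [0.3, 0.8, -0.1]
width: 0.7
grasp_force: 0.0
```

View pics/p5.png

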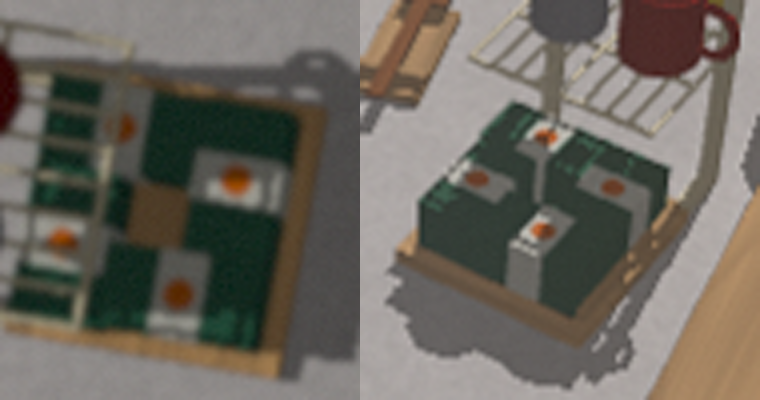

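Run:
```python
from d import *
P=[(30,-55),(-55,-30),(-30,55),(55,34)]
T=[(125,127),(236,181),(178,293),(63,241)];S=[(613,188),(542,231),(477,179),(546,138)]
for n,Q,o in(("top",T,(0,150,130)),("scene",S,(360,280,140))):
    W=[ray2w(n,o[1]+(x-o[0]+.5)/4-.5,o[2]+(y+.5)/4-.5,74) for x,y in Q]; th,t,r=fit(P,W); R=np.array([[np.cos(th),np.sin(th)],[-np.sin(th),np.cos(th)]]);print(n,th,t,(r@R.T).round(1).tolist())
```

```text
top 1.3989631476776834 [584.14485821 152.58319377] [[-1.2, 2.2], [0.9, -0.0], [0.1, -1.3], [0.2, -1.0]]
scene 1.4114244330776249 [583.95674861 153.51097793] [[0.2, 1.4], [-0.1, -0.2], [0.1, -0.1], [-0.3, -1.2]]
```

```bash
python3 -c "
from workcell import ctrl
print(ctrl.close_job())"
```

```text
the job is handed in; nothing more can be done
None
```

I handed the job in at about 34.5 s with all four cartons flat in the pinwheel, pushed snug, and the last images put each within about 2 mm of its drawn place; the third carton brushed the shelf on the way in, with a 31.6 N wrist-force spike I put down mostly to braking, and I don't have the judge's verdict.

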